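# Pull-start the handpiece drive unit

### The arm

A 7-joint arm with a two-finger parallel gripper is mounted at the origin on the work surface. World frame = base frame: x ahead of the robot, y to its left, z up, the work surface at z = 0. Lengths are in m, angles in rad, forces in N, time in s.
With the tool pointing down it reaches from about 0.425 to 0.875 m from the base axis. Payload 4.7 kg.
Tool frame: the origin (TCP) lies midway between the tips of the shut fingers; the grasp point (between the pads) lies 19 mm behind it; z points along the fingers, y is the direction in which the jaws open and shut (so a half turn about z gives the same grasp; the last joint's range is limited). The gripper opens to 87 mm and grips with 3 to 60 N. Pads are 19 mm wide; open, the fingers measure 117 mm over their backs; the gripper's body (75 mm by 190 mm) begins 51 mm behind the grasp point.
Start: joints at [-1.263, 0.321, -0.07, 1.45, 0.023, 1.371, -0.057], TCP at [0.188, 0.622, 0.223] pointing down, gripper open.
Joint ranges: [-2.86, 2.86], [-0.3, 2.09], [-1.38, 1.24], [0.06, 2.45], [-1.56, 4.7], [0.09, 2.05], [-2.69, 2.69]. Speed limits (rad/s): [2.57, 2.57, 3.14, 3.14, 3.14, 3.14, 3.14].

### API

Orientations are given as a rotation vector (axis times angle).
In Python, from bench import get_state, eyes, job gives the robot as it stands. The module is installed in compiled form; this text tells all that it offers.
- The arm moves only by the shell command python3 -m jog 'ROWS' [FORCE]. ROWS is JSON, a list that holds one entry, the list of rows, each a list of 5 numbers: the opening, from 0 (shut) to 1 (fully open), then the shift along the tool's x, y, z in units of 40 mm (1.0 is 40 mm), then the turn about the tool's z in units of 5 degrees (1.0 is 5 degrees). In form: [[[jaw, dx, dy, dz, turn], ...]]. A call has 1 to 10 rows; each row shifts and turns the commanded pose from where the row before left it, along the tool's axes as they then stand; what a row does not reach is not made up. A row lasts 1/8 s, in which the tool goes at most 62.5 mm and 10.7 degrees, less where a joint would pass 70% of its speed; a pose out of reach is approached as far as the arm can. A call is refused whole if a number of a shift passes 1 or a number of a turn 1, either way. A call with a gripper value outside its range is refused whole. The fingers move at their own pace and stop on an object; FORCE is the grip in N (left out, the last holds). Time passes only in rows, so rows that do not move let the fingers close. It gives the time, the measured TCP pose, the force and the opening at its end, in the units of the state.
- get_state(): the state, without advancing time (a new reading comes with each control period).
- eyes.get_image(name): name is "scene" or "top" or "wrist"; returns (picture, depth): 384x512x3 uint8, red, green, blue; 384x512 float32, m along the optical axis (not along the pixel's ray), 0 where there is no reading.
- eyes.camera_params(name): a dict with "camera_matrix" (3x3 intrinsics, pixels), "pose" (4x4, takes a point from camera to world coordinates); the wrist camera has in their place "mount" (4x4, takes a point from camera to tool coordinates, whose origin is the TCP and whose axes are the flange's). Camera axes: x right, y down, z forward; pixel columns grow to the right and rows downward; lengths in m; the calibration is good to about 2 mm. A picture is of the moment at which its call begins: read the wrist's pose just before it. camera_params takes no time and is no camera call.
- job.close_job(): hands the job in, once; it reports no verdict.
The state is a dict: "time": time; "joint_positions": joint angles; "qd": joint speeds; "joint_torque": joint torques, N m; "position": TCP position; "tool_rot": TCP orientation; "ft_force": force on the tool from outside, world axes, zero at the start; "torque": the same for the moment, N m; "grip_width": opening from 0.0 (shut) to 1.0 (fully open).
Only numpy, scipy, OpenCV 4.12 (cv2) and the standard library are available. Lean on these libraries where they do the work, as an engineer would, in place of code of your own. Each camera call takes 0.05 s, during which the arm holds its last target. There are 200 camera calls.

### The job

Start the handpiece drive unit, which is the box with the round speed dial on top, not the wax heater with the two lidded wells: take its tall knob from above, pull it straight up to its stop, hold it there for a moment, then let go so that it springs back in. Leave the speed dial at its setting and the wax heater's knob alone.

Things in the scene. Friction and masses are not known exactly. Their poses are not given: they have to be found in the camera images.
- drive_knob_grip (a point): Centre of the drive unit's pull knob head, the point to grip: black upright cylinder, 28 mm diameter, 24 mm tall, top 11 mm above this point, 14 mm stem below. Knob in: the point is 27 mm above the top of the box (fixed, cream, 150 x 230 x 80 mm tall, flat aluminium top), gap under the head 14 mm. Pulls straight up. Its axes are the box's: x away from the robot, y left, within 17 degrees.
- drive_knob (a joint): How far the drive unit's pull knob is out, in m: 0 = home, pushed in; 0.014 = out at its stop. The unit starts when the knob is out by more than 0.010 for 0.2 s. A spring pulls it back, 2 N at home and 7 N at the stop, so it returns home by itself when let go. It moves straight up.
- dial_mark (a point): Outer end of the white line on the drive unit's speed dial, 18 mm from the dial's axis, 20 mm above the box's top. The dial is a low black disc 50 mm across and 18 mm tall on the same box, 110 mm left (box's +y) of the pull knob, axis to axis. It turns lightly about a vertical axis; leave it alone.
- heater_knob (a joint): How far the wax heater's pull knob is out, in m (0 = home, 0.014 = out at its stop). Same sprung knob at the same place on a like box, which has two round lidded wells 62 mm across in place of the dial. The two boxes stand side by side, either one on the left. Leave it alone.

How it is judged:
By the outcome, as a careful person would: the job done as asked, in the order asked, and still so for the second after the job is handed in, with the robot touching nothing.
It also fails if it takes over 35 s, if anything falls off the work surface, if the arm or the gripper's body presses on something with over 40 N, if the wrist force passes 120 N, or if a joint passes its speed limit or range.

## Working session

There is one attempt and no reset: what is moved stays moved. The work goes in short steps, Python scripts to look and compute and a shell command to move; the robot and the scene stay as the last step left them, time stands still between calls to the robot, and variables do not carry over. Pictures are saved under pics/ and viewed, about 8 in all and at most 12, crops included, and the job is handed in when it is done.

```bash
mkdir -p pics; python3 - <<'E'
from bench import get_state, eyes
import cv2,numpy as np
s=get_state();print({k:np.round(s[k],3) for k in('time','position','tool_rot','ft_force','grip_width')})
for n in('top','scene'):
    p,d=eyes.get_image(n);np.savez('pics/%s0.npz'%n,p=p,d=d);cv2.imwrite('pics/%s0.png'%n,p[:,:,::-1]);c=eyes.camera_params(n);print(n,c['camera_matrix'],np.round(c['pose'],3))
E
```

```text
{'time': np.float64(0.0), 'position': array([0.188, 0.622, 0.221]), 'tool_rot': array([-4.600e-01, -3.108e+00,  3.000e-03]), 'ft_force': array([-0.11 , -0.706,  0.537]), 'grip_width': np.float64(0.997)}
top [[379.47046063   0.         255.95554277]
 [  0.         379.47046063 192.06103143]
 [  0.           0.           1.        ]] [[-0.03  -0.998  0.055  0.498]
 [-0.999  0.031  0.02  -0.016]
 [-0.022 -0.055 -0.998  1.092]
 [ 0.     0.     0.     1.   ]]
scene [[385.75224432   0.         256.50919863]
 [  0.         385.75224432 189.63753978]
 [  0.           0.           1.        ]] [[ 0.767  0.372 -0.522  1.05 ]
 [ 0.641 -0.426  0.638 -0.647]
 [ 0.015 -0.824 -0.566  0.689]
 [ 0.     0.     0.     1.   ]]
```

View pics/top0.png

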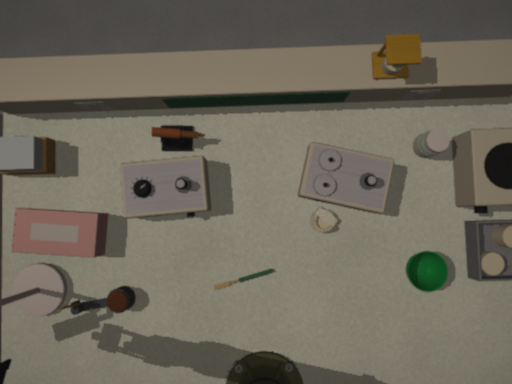

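View pics/scene0.png

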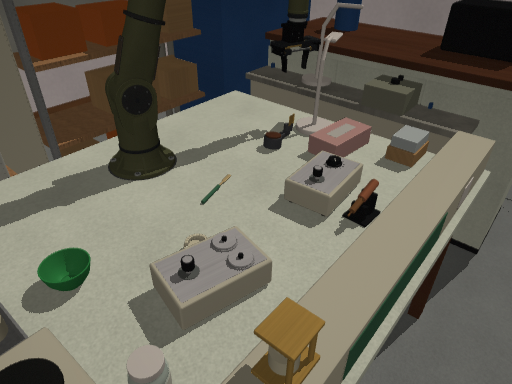

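The drive unit is the left box in the top view, with its dial at (143,188) and its knob at (182,184). The heater is the box on the right, with its knob at (371,181).

```bash
cat > h.py <<'E'
import numpy as np
from scipy.spatial.transform import Rotation as R
def world(uv,d,K,T):
    uv=np.atleast_2d(uv).astype(float); r=np.c_[(uv-K[:2,2])/[K[0,0],K[1,1]],np.ones(len(uv))]
    return r*np.atleast_1d(d)[:,None]@T[:3,:3].T+T[:3,3]
def ray_plane(uv,z,K,T):
    r=world(uv,1.,K,T)-T[:3,3]; return T[:3,3]+r*((z-T[2,3])/r[:,2])[:,None]
def toolT(s):
    T=np.eye(4);T[:3,:3]=R.from_rotvec(s['tool_rot']).as_matrix();T[:3,3]=s['position'];return T
E
python3 - <<'E'
from bench import get_state, eyes
from h import *
import cv2
z=np.load('pics/top0.npz');p,d=z['p'],z['d'];c=eyes.camera_params('top');K,T=c['camera_matrix'],c['pose']
v,u=np.mgrid[150:225,115:215];v=v.ravel();u=u.ravel();W=world(np.c_[u,v],d[v,u],K,T)
k=(W[:,2]>.068)&(W[:,2]<.088);rect=cv2.minAreaRect(W[k,:2].astype(np.float32));print('boxtop z',np.median(W[k,2]),rect)
h=(W[:,2]>.108)&(abs(u-182)<12);print('head',h.sum(),W[h].mean(0),np.ptp(W[h],axis=0),np.median(W[h,2]))
m=(p[v,u].max(1)<60)&(W[:,2]>.09)&(u<162);print('dial',m.sum(),np.median(W[m],0),(W[m].max(0)+W[m].min(0))/2)
s=get_state();print(toolT(s).round(3));print(eyes.camera_params('wrist'))
E
```

```text
boxtop z 0.08166475504850168 ((0.5764920711517334, 0.2550681233406067), (0.15006640553474426, 0.2315261960029602), 3.741926670074463)
head 106 [0.5732086  0.18256998 0.19245405] [0.09407186 0.22825271 0.98241525] 0.11968723375276119
dial 180 [0.57121627 0.30696089 0.10033783] [0.54560495 0.15465448 0.59096334]
[[-0.957  0.29  -0.     0.188]
 [ 0.29   0.957 -0.002  0.622]
 [-0.    -0.002 -1.     0.222]
 [ 0.     0.     0.     1.   ]]
{'camera_matrix': array([[295.22546358,   0.        , 260.67159388],
       [  0.        , 295.22546358, 194.01663482],
       [  0.        ,   0.        ,   1.        ]]), 'mount': array([[ 7.01482955e-04, -9.68590043e-01, -2.48662092e-01,
         6.68481746e-02],
       [ 9.99999749e-01,  6.54072103e-04,  2.73282717e-04,
        -2.54943249e-04],
       [-1.02055981e-04, -2.48662221e-01,  9.68590259e-01,
        -1.62348466e-01],
       [ 0.00000000e+00,  0.00000000e+00,  0.00000000e+00,
         1.00000000e+00]])}
```

```bash
python3 - <<'E'
from bench import eyes
from h import *
z=np.load('pics/top0.npz');p,d=z['p'],z['d'];c=eyes.camera_params('top');K,T=c['camera_matrix'],c['pose']
v,u=np.mgrid[0:384,0:512];v=v.ravel();u=u.ravel();W=world(np.c_[u,v],d[v,u],K,T);ok=(d[v,u]>0)
xs=np.arange(0.1,.8,.05);ys=np.arange(.75,-.05,-.05);print('y',ys.round(2))
for x in xs:
  print(round(x,2),[int(1000*np.percentile(W[k,2],98)) if (k:=ok&(abs(W[:,0]-x)<.025)&(abs(W[:,1]-y)<.025)).sum()>5 else -1 for y in ys])
k=ok&(W[:,2]>.108)&(W[:,2]<.13)&(abs(u-182)<10)&(abs(v-184)<10)
print(k.sum(),np.median(W[k],0),(W[k].max(0)+W[k].min(0))/2)
a=np.deg2rad(3.74)
m=ok&(p[v,u].max(1)<60)&(W[:,2]>.093)&(W[:,2]<.11)&(abs(u-143)<13)&(abs(v-188)<13);print('dial',m.sum(),(W[m].max(0)+W[m].min(0))/2)
E
```

```text
y [ 0.75  0.7   0.65  0.6   0.55  0.5   0.45  0.4   0.35  0.3   0.25  0.2
  0.15  0.1   0.05 -0.  ]
0.1 [4, 5, 6, 5, 5, 5, 5, 5, 5, 6, 5, 5, 5, 5, 27, 19]
0.15 [5, 6, 5, 5, 300, 5, 5, 5, 4, 5, 5, 5, 5, 5, 5, 5]
0.2 [4, 6, 5, 221, 313, 320, 5, 5, 5, 5, 5, 5, 5, 5, 4, 4]
0.25 [5, 25, 27, 27, 83, 86, 32, 55, 55, 6, 5, 4, 5, 5, 4, 5]
0.3 [5, 26, 165, 52, 26, 5, 6, 55, 53, 5, 4, 5, 8, 11, 14, 13]
0.35 [5, 24, 27, 27, 24, 6, 5, 5, 5, 5, 5, 5, 5, 5, 5, 13]
0.4 [5, 5, 74, 74, 74, 74, 74, 5, 5, 5, 5, 5, 4, 5, 4, 4]
0.45 [4, 5, 75, 75, 75, 75, 74, 5, 5, 5, 5, 5, 5, 5, 5, 5]
0.5 [6, 5, 75, 75, 75, 75, 74, 5, 85, 85, 84, 84, 83, 5, 5, 4]
0.55 [5, 5, 72, 59, 5, 5, 5, 5, 88, 103, 85, 120, 84, 4, 5, 4]
0.6 [5, 5, 5, 5, 5, 5, 5, 5, 85, 103, 85, 122, 85, 6, 5, 5]
0.65 [28, 94, 94, 93, 5, 5, 5, 6, 84, 84, 85, 85, 84, 5, 5, 5]
0.7 [-1, 95, 94, 94, 5, 5, 5, 5, 5, 93, 102, 86, 66, 5, 5, 5]
0.75 [5, 4, 5, 50, 5, 5, 5, 5, 5, 46, 100, 84, 6, 5, 5, 5]
98 [0.57905231 0.19877886 0.11949524] [0.57922053 0.19890888 0.1167692 ]
dial 165 [0.57334996 0.30738985 0.09981336]
```

```bash
python3 - <<'E'
from bench import eyes
from h import *
for n in('top','scene'):
  z=np.load('pics/%s0.npz'%n);p,d=z['p'],z['d'];c=eyes.camera_params(n);K,T=c['camera_matrix'],c['pose']
  v,u=np.mgrid[0:384,0:512];v=v.ravel();u=u.ravel();W=world(np.c_[u,v],d[v,u],K,T)
  k=(d[v,u]>0)&(W[:,2]>.1)&(W[:,2]<.8)&(W[:,0]>0.1)&(W[:,0]<.8)&(W[:,1]>.15)&(W[:,1]<.9)&(abs(W[:,:2]-[.579,.2]).max(1)>.03)
  for zl in np.arange(.1,.8,.05):
    q=k&(W[:,2]>=zl)&(W[:,2]<zl+.05)
    # split coarse cells
    cells,cn=np.unique((W[q,:2]/.04).round().astype(int),axis=0,return_counts=True)
    print(n,round(zl,2),[(round(a*.04,2),round(b*.04,2),int(m)) for (a,b),m in zip(cells,cn) if m>2])
E
```

```text
top 0.1 [(np.float64(0.28), np.float64(0.64), 42), (np.float64(0.32), np.float64(0.64), 52), (np.float64(0.56), np.float64(0.28), 15), (np.float64(0.56), np.float64(0.32), 67), (np.float64(0.6), np.float64(0.28), 5), (np.float64(0.6), np.float64(0.32), 25), (np.float64(0.72), np.float64(0.28), 34)]
top 0.15 [(np.float64(0.28), np.float64(0.64), 22), (np.float64(0.32), np.float64(0.64), 18)]
top 0.2 [(np.float64(0.16), np.float64(0.56), 15), (np.float64(0.2), np.float64(0.56), 32)]
top 0.25 [(np.float64(0.16), np.float64(0.52), 16), (np.float64(0.2), np.float64(0.52), 24)]
top 0.3 [(np.float64(0.16), np.float64(0.52), 12), (np.float64(0.2), np.float64(0.52), 54)]
top 0.35 []
top 0.4 []
top 0.45 []
top 0.5 []
top 0.55 []
top 0.6 []
top 0.65 []
top 0.7 []
top 0.75 []
scene 0.1 [(np.float64(0.28), np.float64(0.64), 16), (np.float64(0.32), np.float64(0.64), 31), (np.float64(0.56), np.float64(0.32), 4), (np.float64(0.6), np.float64(0.32), 5), (np.float64(0.72), np.float64(0.28), 10)]
scene 0.15 [(np.float64(0.28), np.float64(0.64), 25), (np.float64(0.32), np.float64(0.64), 30)]
scene 0.2 [
[... 1833 characters left out ...]
 np.float64(0.6), 35), (np.float64(0.2), np.float64(0.56), 82), (np.float64(0.2), np.float64(0.6), 120), (np.float64(0.2), np.float64(0.64), 22), (np.float64(0.24), np.float64(0.6), 24), (np.float64(0.24), np.float64(0.64), 7)]
scene 0.4 [(np.float64(0.16), np.float64(0.6), 36), (np.float64(0.2), np.float64(0.6), 187), (np.float64(0.2), np.float64(0.64), 5), (np.float64(0.24), np.float64(0.6), 36), (np.float64(0.24), np.float64(0.64), 25)]
scene 0.45 [(np.float64(0.16), np.float64(0.6), 15), (np.float64(0.2), np.float64(0.6), 95), (np.float64(0.24), np.float64(0.6), 27), (np.float64(0.24), np.float64(0.64), 15)]
scene 0.5 []
scene 0.55 []
scene 0.6 []
scene 0.65 []
scene 0.7 []
scene 0.75 []
```

```bash
python3 - <<'E'
import cv2
a=cv2.imread('pics/scene0.png')[0:220,220:420];b=cv2.imread('pics/top0.png')[230:384,0:200]
import numpy as np
a=cv2.resize(a,None,fx=2,fy=2.5);b=cv2.resize(b,(400,308))
b=np.vstack([b,np.zeros((a.shape[0]-308,400,3),np.uint8)])
cv2.imwrite('pics/lamp.png',np.hstack([a,b]))
E
```

```text
(no output)
```

View pics/lamp.png

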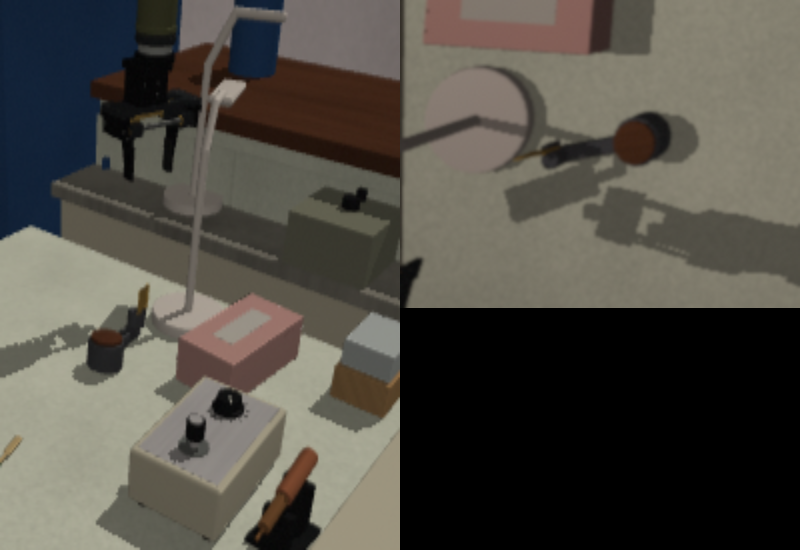

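The drive knob is at about (0.579, 0.199) with its top at z≈0.119, and the dial axis is at (0.573, 0.307). A lamp pole stands at (0.30, 0.64), about 0.3 m high, close to the gripper. I'll move in -y first, then go diagonally to the box.

```bash
python3 -m jog '[[[1,-0.16,-0.55,0,0],[1,-0.16,-0.55,0,0],[1,-0.16,-0.55,0,0],[1,-0.16,-0.55,0,0],[1,-0.16,-0.55,0,0],[1,-0.16,-0.55,0,0],[1,-0.16,-0.55,0,0]]]' 30 && python3 -m jog '[[[1,-0.56,-0.17,0,0],[1,-0.56,-0.17,0,0],[1,-0.56,-0.17,0,0],[1,-0.56,-0.17,0,0],[1,-0.56,-0.17,0,0],[1,-0.56,-0.17,0,0],[1,-0.56,-0.17,0,0],[1,-0.56,-0.17,0,0]]]'
```

```text
time: 0.98
position: [0.1864, 0.4607, 0.2221]
tool_rot: [-0.46, -3.108, 0.001]
ft_force: [-1.5, -0.2, 0.4]
grip_width: 1.002
time: 1.98
position: [0.3427, 0.3571, 0.2222]
tool_rot: [-0.46, -3.107, 0.001]
ft_force: [0.1, 0.3, 0.1]
grip_width: 1.0
```

```bash
python3 -m jog '[[[1,-0.75,-0.23,0,0],[1,-0.75,-0.23,0,0],[1,-0.75,-0.23,0,0],[1,-0.75,-0.23,0,0],[1,-0.75,-0.23,0,0],[1,-0.75,-0.23,0,0],[1,-0.75,-0.23,0,0],[1,-0.75,-0.23,0,0],[1,-0.75,-0.23,0,0],[1,0,0,0,0]]]' && python3 - <<'E'
from bench import get_state, eyes
from h import *
import cv2
s=get_state();p,d=eyes.get_image('wrist');cv2.imwrite('pics/w1.png',p[:,:,::-1]);np.savez('pics/w1.npz',p=p,d=d)
c=eyes.camera_params('wrist');K=c['camera_matrix'];T=toolT(s)@c['mount']
v,u=np.mgrid[0:384,0:512];v=v.ravel();u=u.ravel();W=world(np.c_[u,v],d[v,u],K,T)
ok=(d[v,u]>0)&(np.hypot(W[:,0]-.579,W[:,1]-.199)<.03)
h=ok&(W[:,2]>.114)&(W[:,2]<.124)
print(s['position'],h.sum(),W[h].mean(0),(W[h].max(0)+W[h].min(0))/2,np.ptp(W[h],axis=0))
m=np.zeros((384,512),np.uint8);m[v[h],u[h]]=1
(cx,cy),r=cv2.minEnclosingCircle(cv2.findNonZero(m));print(cx,cy,r,ray_plane((cx,cy),.118,K,T))
b=(d[v,u]>0)&(abs(W[:,2]-.08)<.006);print('top z',np.median(W[b,2]))
E
```

```text
time: 3.22
position: [0.5782, 0.1975, 0.2218]
tool_rot: [0.467, 3.107, -0.003]
ft_force: [-0.0, -0.6, 0.0]
grip_width: 0.997
[0.57815223 0.19754695 0.22182581] 659 [0.58063552 0.19950081 0.11832405] [0.58124961 0.19942055 0.1174294 ] [0.02744591 0.02703037 0.00586221]
263.7083435058594 194.5 14.756505012512207 [[0.5807778  0.19928928 0.118     ]]
top z 0.08075526157901847
```

View pics/w1.png

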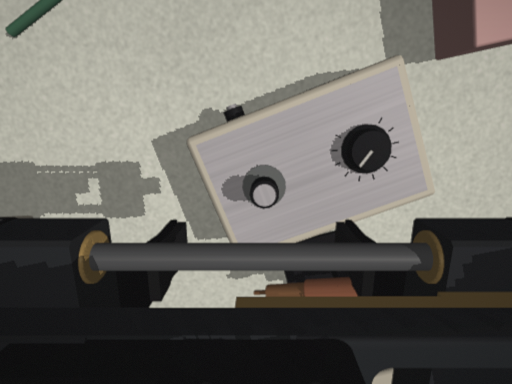

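The wrist view shows the knob at (263,193), a world position of (0.5807, 0.1994). The dial is at (367,148) with its line pointing down-left. Next I'll make a small correction and descend.

```bash
python3 -m jog '[[[1,-0.05,0.06,0.3,0],[1,0,0,0.5,0],[1,0,0,0.5,0],[1,0,0,0.5,0],[1,0,0,0.5,0],[1,0,0,0.4,0],[1,0,0,0.3,0],[1,0,0,0.2,0],[1,0,0,0.08,0],[1,0,0,0,0]]]' && python3 - <<'E'
from bench import eyes
import cv2
a=eyes.get_image('scene')[0][100:240,240:420];b=eyes.get_image('wrist')[0]
cv2.imwrite('pics/s2.png',cv2.resize(a,None,fx=4,fy=4)[:,:,::-1])
E
```

```text
time: 4.53
position: [0.5796, 0.2021, 0.0916]
tool_rot: [0.46, 3.107, 0.0]
ft_force: [-0.7, 0.3, -0.3]
grip_width: 0.999
```

View pics/s2.png

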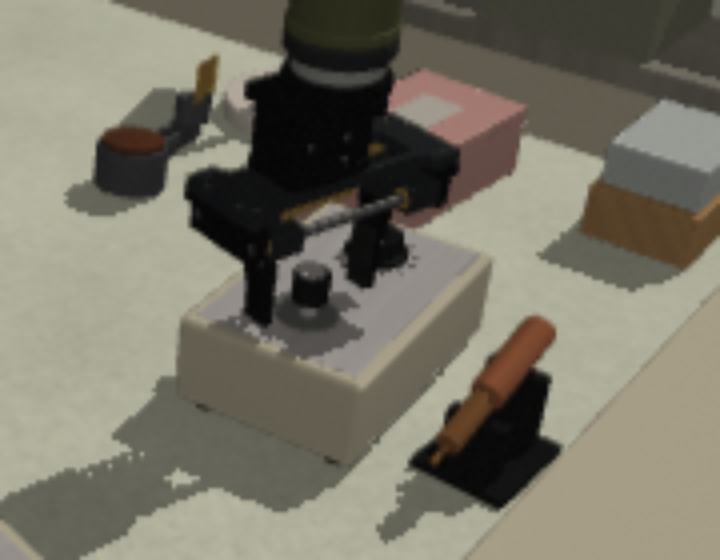

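The fingers straddle the knob and are clear of the dial. I'll centre them and close.

```bash
python3 -m jog '[[[1,-0.04,-0.05,0.04,0],[0.6,0,0,0,0],[0.45,0,0,0,0],[0.4,0,0,0,0],[0,0,0,0,0],[0,0,0,0,0],[0,0,0,0,0],[0,0,0,0,0]]]' 30
```

```text
time: 5.62
position: [0.5804, 0.2, 0.0898]
tool_rot: [0.46, 3.108, 0.001]
ft_force: [0.5, 0.2, -0.4]
grip_width: 0.311
```

The opening is 0.311 × 87 ≈ 27 mm, so the knob is gripped, and there's almost no side force. Now I'll pull it up.

```bash
python3 -m jog '[[[0,0,0,-0.1,0],[0,0,0,-0.1,0],[0,0,0,-0.1,0],[0,0,0,0,0],[0,0,0,0,0]]]' && python3 -m jog '[[[0,0,0,-0.05,0],[0,0,0,0,0],[0,0,0,0,0]]]'
```

```text
time: 6.25
position: [0.5804, 0.1999, 0.1015]
tool_rot: [0.46, 3.108, 0.0]
ft_force: [3.4, 2.2, -5.8]
grip_width: 0.313
time: 6.62
position: [0.5803, 0.2, 0.1037]
tool_rot: [0.46, 3.108, 0.0]
ft_force: [2.6, 2.4, -7.6]
grip_width: 0.312
```

```bash
python3 -m jog '[[[0,0,0,-0.03,0],[0,0,0,0,0],[0,0,0,0,0],[0,0,0,0,0],[0,0,0,0,0]]]' && python3 - <<'E'
from bench import eyes
import cv2
a=eyes.get_image('scene')[0][130:220,270:390]
cv2.imwrite('pics/s3.png',cv2.resize(a,None,fx=5,fy=5)[:,:,::-1])
E
```

```text
time: 7.25
position: [0.5803, 0.1999, 0.104]
tool_rot: [0.46, 3.108, -0.0]
ft_force: [5.6, 3.5, -12.1]
grip_width: 0.315
```

View pics/s3.png

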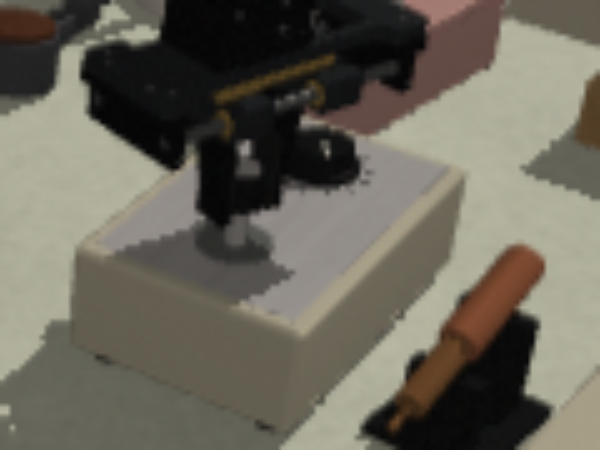

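The knob is at its stop: the force rose to 12 N with almost no movement, and the stem is visible below the head. It's been held there for about 0.5 s or more, so I'll release it and retreat upward.

```bash
python3 -m jog '[[[0,0,0,0,0],[0,0,0,0,0],[1,0,0,0,0],[1,0,0,0,0],[1,0,0,0,0],[1,0,0,0,0],[1,0,0,0,0],[1,0,0,0,0]]]' && python3 -m jog '[[[1,0,0,-0.2,0],[1,0,0,-0.4,0],[1,0,0,-0.5,0],[1,0,0,-0.5,0],[1,0,0,-0.5,0],[1,0,0,-0.5,0],[1,0,0,-0.3,0],[1,0,0,0,0],[1,0,0,0,0]]]' && python3 - <<'E'
from bench import get_state, eyes
from h import *
import cv2
s=get_state();p,d=eyes.get_image('wrist');cv2.imwrite('pics/w4.png',p[:,:,::-1])
c=eyes.camera_params('wrist');K=c['camera_matrix'];T=toolT(s)@c['mount']
v,u=np.mgrid[0:384,0:512];v=v.ravel();u=u.ravel();W=world(np.c_[u,v],d[v,u],K,T)
h=(d[v,u]>0)&(np.hypot(W[:,0]-.58,W[:,1]-.199)<.009);print('head z',np.median(W[h,2]),s['ft_force'])
def mark(p,d,T):
    W=world(np.c_[u,v],d[v,u],K,T)
    D=(d[v,u]>0)&(abs(W[:,2]-.1)<.008)&(np.hypot(W[:,0]-.573,W[:,1]-.307)<.022)
    w=D&(p[v,u].min(1)>110);g=W[D,:2].mean(0);e=W[w,:2].mean(0)-g;return w.sum(),g,np.degrees(np.arctan2(e[1],e[0]))
print(mark(p,d,T))
T1=np.eye(4);z=np.load('pics/w1.npz');s['position']=np.array([.5782,.1975,.2218]);s['tool_rot']=np.array([.467,3.107,-.003])
print(mark(z['p'],z['d'],toolT(s)@c['mount']))
E
```

```text
time: 8.3
position: [0.5803, 0.1997, 0.105]
tool_rot: [-0.46, -3.108, -0.0]
ft_force: [-0.6, -0.6, -0.3]
grip_width: 0.91
time: 9.43
position: [0.5799, 0.1996, 0.2202]
tool_rot: [-0.46, -3.107, 0.001]
ft_force: [-0.2, 0.6, 0.3]
grip_width: 0.999
head z 0.11872471413865915 [-0.18444157  0.57942965  0.25434122]
(np.int64(55), array([0.57312163, 0.30750922]), np.float64(-33.835985060718656))
(np.int64(54), array([0.5730607 , 0.30749882]), np.float64(-34.801724852682355))
```

View pics/w4.png

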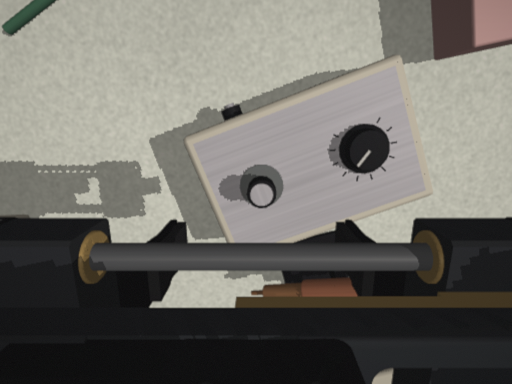

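The knob at (262,190) is back home, with its top at z≈0.119 as before. The dial line at (364,156) hasn't moved, and the gripper is clear of everything.

```bash
python3 -c "from bench import job; print(job.close_job())"
```

```text
the job is handed in; nothing more can be done
None
```

I started the drive unit as asked and handed the job in after about 9.5 s of the 35 s. The hand-in reports no verdict, so these are my own last checks.

- **Pull:** I gripped the drive unit's knob from above at 30 N and pulled it straight up about 14 mm. At the stop, the wrist force rose from 7.6 N to 12 N with almost no further movement. I held it there for roughly 0.8 s.
- **Release:** After I opened the gripper and backed off straight up, the top of the knob measured 0.119 m, the same as before the pull (0.118 m), so it sprang back home.
- **Dial:** The white line read -34.8° before and -33.8° after. That 1° difference is within measurement noise, and the gripper never touched the dial.
- **Wax heater:** The arm never went near it. I did not take a separate picture of its knob at the end.
- **Gripper:** It ended about 0.1 m above the knob, touching nothing, with the wrist force near zero.

No check failed. The wrist force did show about 6.6 N sideways while I held the knob against its stop.

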